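# Put the glue scraper away in its slot

### The arm

A 6-joint arm with a two-finger parallel gripper is mounted at the origin on the work surface. World frame = base frame: x ahead of the robot, y to its left, z up, the work surface at z = 0. Lengths are in m, angles in degrees, forces in N, time in s.
With the tool pointing down it reaches from about 0.325 to 0.775 m from the base axis. Payload 5.5 kg.
Tool frame: the origin (TCP) lies at the centre of the arm's flange, where the gripper is bolted on; the fingertips stand 182 mm ahead of it and the grasp point (between the pads) lies 163 mm ahead of it; z points along the fingers, y is the line along which they close (so a half turn about z gives the same grasp; the last joint's range is limited). The gripper opens to 88 mm and grips with 3 to 60 N. Pads are 20 mm wide; open, the fingers measure 115 mm over their backs; the gripper's body (75 mm by 178 mm) begins 61 mm behind the grasp point.
Start: joints at [-76.587, 5.22, 70.514, -0, 104.267, -3.249], TCP at [0.172, -0.575, 0.405] pointing down, gripper open.
Joint ranges: [-164.24, 164.24], [-49.07, 125.15], [9.68, 141.18], [-86.29, 266.29], [3.28, 154.24], [-151.56, 151.56]. Speed limits (degrees/s): [147.25, 147.25, 172.46, 180, 180, 180].

### API

Orientations are given as [roll, pitch, yaw] about the fixed x, y, z axes, in that order (R = Rz(yaw) Ry(pitch) Rx(roll)).
In Python, from station import r gives the robot as it stands. The module is installed in compiled form; this text tells all that it offers. Calls block until the motion is done:
- r.reach(position, orientation): joint-space move of the TCP to a pose.
- r.servo_line(position, rotation=None, speed=0.15): straight line of the TCP; rotation=None keeps the orientation; speed is the mean speed in m/s.
- r.move_joints(angles): joint-space move.
- r.let_go() and r.grab(squeeze=None): open the fingers fully, or close them until they stop; squeeze is the grip in N (None keeps the last).
- r.wait(seconds).
- r.inverse_kinematics(position, orientation): joint angles nearest the present ones, or None.
- r.sense(): the state.
- r.snapshot(name): name is "scene" or "top" or "wrist"; returns a dict with "frame" (480x640x3 uint8, red, green, blue), "fx", "fy", "cx", "cy" (pixels), "dist_coeffs" ([k1, k2, p1, p2, k3] as OpenCV has them; the pictures are not rectified), "R" (3x3) and "t" (3): a world point X has camera coordinates R X + t. Camera axes: x right, y down, z forward; pixel columns grow to the right and rows downward; lengths in m; the calibration is good to about 2 mm. A picture is of the moment at which its call begins. There is no depth.
A pose or a line that the arm cannot do raises r.IKError and nothing moves.
- r.hand_in(): hands the job in; it is judged then, once.
The state is a dict: "clock": time; "joints": joint angles; "joint_vel": joint speeds; "joint_torque": joint torques, N m; "tcp_pos": TCP position; "orientation": TCP orientation; "contact_force": force on the tool from outside, world axes, zero at the start; "torque": the same for the moment, N m; "opening": finger opening in m; "gripper_force": force on a finger pad.
Only numpy, scipy, OpenCV 4.12 (cv2) and the standard library are available. Lean on these libraries where they do the work, as an engineer would, in place of code of your own. Each camera call takes 0.05 s, during which the arm holds its last target. There are 200 camera calls.

### The job

Take the wide glue scraper off the stack of board and lay it down on the sloping rest, handle at the top and the edge of the blade down at the lip, and let go of it there. Then take it again the other way and slide it blade down into the long slot of the wooden block, keeping hold of it until it is fully home, then let go. Leave the glue bottle, the small carton and the tape roll where they stand.

Things in the scene. Friction and masses are not known exactly. Their poses are not given: they have to be found in the camera images.
- scraper_grip (a point): Centre of the handle of the scraper: a steel blade with a brown wooden bar along its back edge, about 0.34 kg. Axes turn with it: x from blade to back of handle, in the blade's plane; y along the handle; z normal to the blade (up at the start). Handle 24 mm (x) by 120 mm (y) by 34 mm (z). Starts flat, 17 mm above the table: blade on the stack, handle on the table just past the stack's edge.
- scraper_edge (a point): Middle of the scraper's free blade edge, half-way through its thickness, 102 mm from the handle's centre along its -x; same axes. The blade is 120 mm wide (y), 4 mm thick, level with the handle's middle, from x = -12 to -102 mm of the handle's centre, alike on both faces; the handle stands 15 mm proud of each face. The centre of mass lies in the blade, about 44 mm from the handle's centre.
- panels: Stack of brown carton panels, fixed, 120 mm (x) by 170 mm (y), 15 mm high. Origin on the table at the middle of the edge that the scraper's handle lies beyond; the stack extends from there to its -x, to the robot's right more or less. z up.
- rest: Grey sheet-metal sloping rest, fixed, base 130 (x) by 150 (y) by 6 mm. Origin: centre of its underside; x level, from its low to its high side (to the robot's left, more or less), z up. A plate 130 mm wide (y) slopes up at 45 degrees towards +x, 72 mm long, from the lip up to x = 21, z = 76 mm. It is shorter than the blade, so the handle of a scraper laid on it sticks out past the top, with free space behind.
- rest_corner (a point): Middle of the corner line where the slope's upper face meets the lip at its foot, at x = -30, z = 25 mm of the rest; axes as rest. The lip stands 14 mm out of the face, square to it. With the scraper's edge in this corner the handle's centre is 71 mm further along x and 74 mm higher.
- holder: Block of pale wood, fixed, 100 mm (x) by 170 mm (y) by 75 mm high. Origin: centre of its underside; x to the robot's left, more or less, z up. Two slots run along y in its top: the long one at x = +22 mm and a short one, 70 mm long, at x = -24 mm, which is too short for the scraper.
- long_slot (a point): Centre of the mouth of the long slot in the top of the block, 75 mm above the table; axes as holder. The slot is 8 mm wide (x), 130 mm long (y), 60 mm deep with straight walls and a 3 mm chamfer at the mouth; floor 15 mm above the table. With the scraper fully home the handle's centre stands 42 mm above this point. Either face of the blade may look either way.
- glue_mid (a point): Centre of an amber glue bottle with a yellow cap, 64 mm across, 160 mm high, standing loose: not to be moved.
- carton_mid (a point): Centre of a small open carton, 90 by 150 mm, 70 mm high, standing loose: not to be moved.
- tape_mid (a point): Centre of a roll of brown tape lying flat, 90 mm across, 45 mm high, loose: not to be moved.
Mind the look-alikes: they are no part of the job. What is shaped like the part that bears scraper_grip but red or yellow is not meant.

How it is judged (in metres and radians):
On the way, in this order (a step that is already met when the one before it is completed fails the run):
1. the scraper lies on the sloping rest, handle at the top, blade edge within 15 mm of the lip, let go and at rest (x of scraper_edge in the frame of rest between -0.045 and -0.018 m and z of scraper_edge in the frame of rest between 0.018 and 0.042 m and y of scraper_edge in the frame of rest between -0.04 and 0.04 m and angle between scraper_grip's own x axis and vertical between 0.62 and 0.95 rad and contact force between the fingers and scraper below 0.2 N and linear speed of scraper below 0.02 m/s), for 0.2 s.
2. the scraper is held by the fingers with its blade in the long slot, its edge within 5 mm of the slot's floor (z of scraper_edge in the frame of holder below 0.02 m and x of scraper_edge in the frame of long_slot between -0.006 and 0.006 m and y of scraper_edge in the frame of long_slot between -0.012 and 0.012 m and angle between scraper_grip's own x axis and vertical below 0.08 rad and contact force between the fingers and scraper above 1 N), for 0.1 s.
At the end, for the whole second after the job is handed in: The scraper stands blade down in the long slot of the block, its edge within 4 mm of the slot's floor, within 6 mm of the slot's middle line and 12 mm of its middle lengthwise, upright within 0.08 rad, let go and at rest (z of scraper_edge in the frame of holder below 0.019 m and x of scraper_edge in the frame of long_slot between -0.006 and 0.006 m and y of scraper_edge in the frame of long_slot between -0.012 and 0.012 m and angle between scraper_grip's own x axis and vertical below 0.08 rad and linear speed of scraper below 0.02 m/s and angular speed of scraper below 0.2 rad/s); the robot touches nothing.
It fails at once if the glue bottle is moved more than 30 mm (distance of glue_mid from where it was at the start of the episode above 0.03 m).
It fails at once if the small carton is moved more than 30 mm (distance of carton_mid from where it was at the start of the episode above 0.03 m).
It fails at once if the tape roll is moved more than 30 mm (distance of tape_mid from where it was at the start of the episode above 0.03 m).
It also fails if it takes over 64 s, if anything falls off the work surface, if the arm or the gripper's body presses on something with over 40 N, if the wrist force passes 120 N, or if a joint passes its speed limit or range.

## Working session

There is one attempt and no reset: what is moved stays moved. The work goes in short steps, each a Python script; the robot and the scene stay as the last script left them, time stands still between calls to the robot, and variables do not carry over. Pictures are saved under pics/ and viewed, at most 10 in all, crops included, and the job is handed in when it is done.

```bash
mkdir -p pics; python3 - <<'E'
from station import r
import cv2,pickle
d={}
for n in("scene","top","wrist"):
    s=r.snapshot(n);d[n]=s
    cv2.imwrite(f"pics/{n}0.png",s["frame"][:,:,::-1])
    print(n,s["fx"],s["fy"],s["cx"],s["cy"],s["dist_coeffs"],(-s["R"].T@s["t"]).round(3),s["R"].round(2).tolist())
pickle.dump(d,open("s0.pkl","wb"))
print(r.sense())
E
```

```text
scene 510.9865828620268 510.9865828620268 314.52064594456135 239.90644193785835 [-0.13542183  0.          0.          0.          0.        ] [1.215 0.5   0.615] [[-0.63, 0.78, -0.01], [0.43, 0.34, -0.83], [-0.65, -0.53, -0.55]]
top 585.4731661290054 585.4731661290054 322.358321755839 242.49205954971382 [-0.0096694  0.         0.         0.         0.       ] [ 0.483 -0.016  1.372] [[0.01, -1.0, -0.01], [-1.0, -0.01, -0.07], [0.07, 0.01, -1.0]]
wrist 337.1991985955666 337.1991985955666 317.7126422351595 237.38912168275868 [-0.00228968  0.          0.          0.          0.        ] [ 0.244 -0.554  0.385] [[0.29, -0.96, -0.0], [-0.92, -0.28, 0.27], [-0.26, -0.08, -0.96]]
{'clock': 0.15, 'joints': array([-7.65869087e+01,  5.25204653e+00,  7.05634123e+01, -9.09437289e-04,
        1.04268060e+02, -3.24850075e+00]), 'joint_vel': array([ 0.05613482, -0.11940141, -0.19965382,  0.10132791,  0.01719383,
        0.06484849]), 'joint_torque': array([-2.44268576e-04, -4.47045958e+01, -4.06907022e+01,  6.98977732e-02,
        2.74678005e-02, -1.00218538e-04]), 'tcp_pos': array([ 0.17203874, -0.57485238,  0.4038043 ]), 'orientation': array([-1.79916566e+02, -3.85242770e-03,  1.66613657e+01]), 'contact_force': array([ 0.74249075, -0.97020707,  0.10105826]), 'torque': array([-0.00600964,  0.03641383,  0.00442335]), 'gripper_force': 0.0, 'opening': 0.08773160208559434}
```

View pics/top0.png

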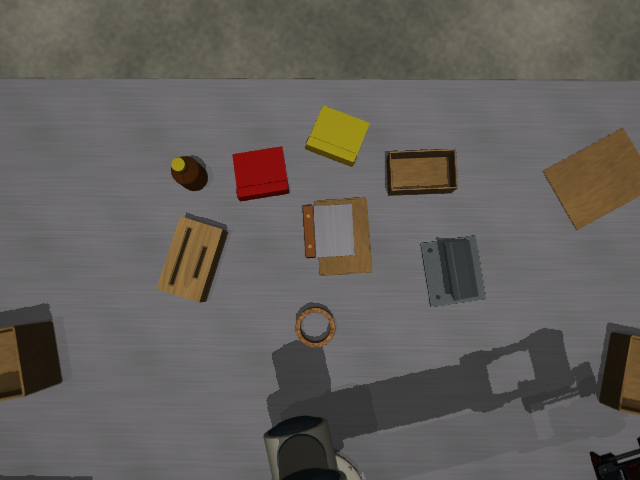

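View pics/scene0.png

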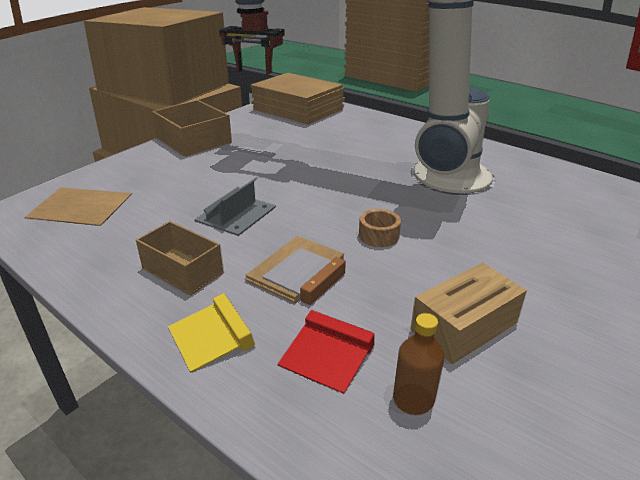

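The top view shows three scraper-shaped things: a brown handle with steel blade at (308,231)/(334,231) on the stack, a red one at (260,173) and a yellow one at (338,135). The one with the brown bar and steel blade lying on the stack fits the description. The holder is at (192,258), the rest at (455,270), the carton at (422,172), the tape at (315,326) and the glue bottle at (188,173). I'll confirm this in an enlarged crop and measure.

```bash
cat > h.py <<'E'
import numpy as np,cv2,pickle
from scipy.spatial.transform import Rotation as Ro
def K(s): return np.array([[s["fx"],0,s["cx"]],[0,s["fy"],s["cy"]],[0,0,1.]])
def plane(s,px,z):
    u=cv2.undistortPoints(np.asarray(px,float).reshape(-1,1,2),K(s),np.array(s["dist_coeffs"])).reshape(-1,2)
    R,t=np.array(s["R"]),np.array(s["t"]).ravel();c=-R.T@t
    d=np.c_[u,np.ones(len(u))]@R
    return c+d*((z-c[2])/d[:,2:])
def proj(s,X):
    p,_=cv2.projectPoints(np.asarray(X,float).reshape(-1,1,3),cv2.Rodrigues(np.array(s["R"]))[0],np.array(s["t"]).ravel(),K(s),np.array(s["dist_coeffs"]))
    return p.reshape(-1,2)
def rect(s,mask,z,seed=None,k=3):
    """largest blob (or the one holding seed): min-area rectangle on plane z: centre, sizes, angle of long side (deg)"""
    m=cv2.morphologyEx(mask.astype(np.uint8)*255,cv2.MORPH_OPEN,np.ones((k,k)))
    cs=[c for c in cv2.findContours(m,cv2.RETR_EXTERNAL,cv2.CHAIN_APPROX_NONE)[0]]
    c=max(cs,key=cv2.contourArea) if seed is None else min(cs,key=lambda c:-cv2.pointPolygonTest(c,seed,True))
    P=plane(s,c.reshape(-1,2),z)[:,:2]*1000
    (x,y),(w,h),a=cv2.minAreaRect(P.astype(np.float32))
    if w<h: w,h,a=h,w,a+90
    a=(a+90)%180-90
    return np.round([x,y,w,h,a,cv2.contourArea(c)],1)
E
python3 - <<'E'
from h import *
d=pickle.load(open("s0.pkl","rb"));s=d["top"];f=s["frame"]
hsv=cv2.cvtColor(f,cv2.COLOR_RGB2HSV)
for n,p in dict(handle=(308,240),blade=(335,230),panel=(345,268),holdertop=(180,285),holdertop2=(205,235),holdside=(217,262),slot=(180,255),restbase=(432,272),rest1=(445,270),rest2=(460,270),rest3=(475,270),table=(380,330)).items(): print(n,hsv[p[1],p[0]],end=" ")
cv2.imwrite("pics/crop1.png",cv2.resize(f[95:315,150:495,::-1],None,fx=2.3,fy=2.3,interpolation=cv2.INTER_CUBIC))
E
```

```text
handle [ 12 180 109] blade [140   6 129] panel [ 17 145 118] holdertop [ 17 140 142] holdertop2 [ 18 142 129] holdside [ 19 134  40] slot [ 17 143  41] restbase [98 24 86] rest1 [100  16  48] rest2 [90 18 57] rest3 [90 16 82] table [140   7 111]
```

View pics/crop1.png

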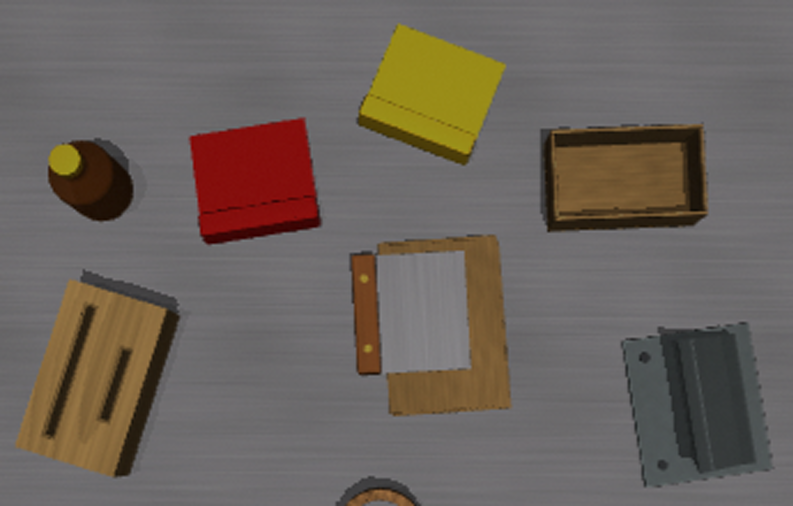

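The crop confirms the choice: the brown-bar scraper's handle is at crop (367,313) and its steel blade at (425,310). The red one at (255,180) and the yellow one at (430,95) are decoys. The long slot runs (90,308)–(50,437), and the rest's ridge is at x≈690 with its low side to the right.

```bash
python3 - <<'E'
from h import *
d=pickle.load(open("s0.pkl","rb"));s=d["top"];f=s["frame"]
hsv=cv2.cvtColor(f,cv2.COLOR_RGB2HSV).astype(int);H,S,V=hsv[...,0],hsv[...,1],hsv[...,2]
print("handle",rect(s,(S>160)&(H>=6)&(H<15)&(V>75),.034,(308,240)))
roi=np.zeros(H.shape,bool);roi[200:262,316:362]=1
print("blade",rect(s,(S<60)&(V>115)&roi&True,.019,(335,230)))
print("stack",rect(s,((S>100)&(V>60)&(H>=15)|((S<60)&roi&(V>115))),.015,(345,268)))
roi=np.zeros(H.shape,bool);roi[205:310,150:235]=1
m=(S>100)&roi;top=m&(V>85)
mm=cv2.morphologyEx(top.astype(np.uint8),cv2.MORPH_CLOSE,np.ones((13,13)))>0
print("holder top",rect(s,mm,.075))
sl=m&(V<75)
roi2=roi.copy();roi2[:,:]=0;roi2[222:292,165:196]=1
print("long slot",rect(s,sl&roi2,.075,k=1))
roi=np.zeros(H.shape,bool);roi[225:315,412:495]=1
print("rest base",rect(s,(S>=11)&(H<115)&roi,.006))
sc=d["scene"]
for n,X in dict().items(): pass
# height check from two views: handle corners
E
```

```text
handle [595.4  25.2  90.9  21.3   3.6 322. ]
blade [ 6.122e+02 -3.350e+01  1.211e+02  8.580e+01  5.000e-01  1.799e+03]
stack [ 598.5  -50.5  175.7  125.8    4.4 3835.5]
holder top [ 540.6  289.6  169.9  100.1  -16.7 3321.5]
long slot [547.3 311.3 129.6  10.7 -16.7 153. ]
rest base [ 520.3 -308.9  149.5  130.3    8.7 3461. ]
```

```bash
cat >> h.py <<'E'
def frame(yaw,o):
    T=np.eye(4);T[:3,:3]=Ro.from_euler('z',yaw,degrees=True).as_matrix();T[:3,3]=o;return T
REST=frame(98.7,[.5203,-.3089,0]);HOLD=frame(73.3,[.5406,.2896,0])
def pose(g,z,y,back=.163):
    """TCP pose for grasp point g, tool z and tool y directions"""
    z=z/np.linalg.norm(z);y=y/np.linalg.norm(y);R=np.c_[np.cross(y,z),y,z]
    return g-back*z,Ro.from_matrix(R).as_euler('xyz',degrees=True)
c45=np.sqrt(.5)
def place_pose(sg,gz,up=.0,off=.0,dy=0.):   # scraper lying on rest; up along slope, off normal
    xs=np.array([c45,0,c45]);zs=np.array([-c45,0,c45])
    h=np.array([-.030,dy,.025])+(.102+up)*xs+(.002+off)*zs
    R=REST[:3,:3];return pose(R@(h+gz*zs)+REST[:3,3],-R@zs,sg*R@xs)
def regrasp_pose(sg,back=0.,dy=0.,off=0.,up=0.):
    xs=np.array([c45,0,c45]);zs=np.array([-c45,0,c45])
    h=np.array([-.030,dy,.025])+(.102+up)*xs+(.002+off)*zs
    R=REST[:3,:3];return pose(R@(h+back*xs)+REST[:3,3],-R@xs,sg*R@zs)
def hold_pose(sg,z,dx=0.,dy=0.):
    R=HOLD[:3,:3];return pose(R@np.array([.022+dx,dy,z])+HOLD[:3,3],np.array([0,0,-1.]),sg*R[:,0])
E
python3 - <<'E'
from h import *
from station import r
def ik(n,p):
    q=r.inverse_kinematics(*p);print(n,p[0].round(3),p[1].round(1),None if q is None else np.round(q,0))
a=np.radians(93.6);xs=np.array([np.cos(a),np.sin(a),0])
for sg in(1,-1):
    ik(f"pick {sg}",pose(np.array([.596,.025,.0405]),np.array([0,0,-1.]),sg*xs))
    ik("place",place_pose(sg,.0235));ik("place above",place_pose(sg,.0235,up=.03,off=.1));ik("place retreat",place_pose(sg,.15))
    ik("regrasp",regrasp_pose(sg));ik("regrasp far",regrasp_pose(sg,.1));ik("regr lift",regrasp_pose(sg,.1,off=.05))
    ik("hold",hold_pose(sg,.117));ik("hold up",hold_pose(sg,.25))
# look at the scraper
p=pose(np.array([.58,.005,.22]),np.array([0,0,-1.]),-xs)
r.reach(*p);s=r.snapshot("wrist");pickle.dump(s,open("w1.pkl","wb"))
cv2.imwrite("pics/w1.png",s["frame"][:,:,::-1]);print(r.sense()["clock"],r.sense()["joints"].round(0))
E
```

```text
pick 1 [0.596 0.025 0.204] [-180.     0.  -176.4] [ -1.   8.  88.  -0.  84. -94.]
place [ 0.534 -0.399  0.23 ] [ 135.     0.  -171.3] [ -46.   33.   60.   29.  123. -136.]
place above [ 0.542 -0.448  0.322] [ 135.     0.  -171.3] [ -48.   38.   44.   33.  134. -131.]
place retreat [ 0.548 -0.487  0.32 ] [ 135.     0.  -171.3] [ -49.   44.   34.   33.  137. -131.]
regrasp [ 0.497 -0.155  0.214] [135.    0.    8.7] [ -9.  -8. 108. -46.  71.  85.]
regrasp far [ 0.486 -0.085  0.285] [135.    0.    8.7] [ -0. -13. 105. -45.  82.  85.]
regr lift [ 0.491 -0.12   0.32 ] [135.    0.    8.7] [ -4. -14. 102. -44.  82.  79.]
hold [0.547 0.311 0.28 ] [180.    0.  163.3] [ 26.  10.  78.   0.  92. -47.]
hold up [0.547 0.311 0.413] [180.    0.  163.3] [ 26.  10.  65.   0. 106. -47.]
pick -1 [0.596 0.025 0.204] [180.    0.    3.6] [-1.  8. 88. -0. 84. 86.]
place [ 0.534 -0.399  0.23 ] [-135.     0.     8.7] [-46.  33.  60.  29. 123.  44.]
place above [ 0.542 -0.448  0.322] [-135.     0.     8.7] [-48.  38.  44.  33. 134.  49.]
place retreat [ 0.548 -0.487  0.32 ] [-135.     0.     8.7] [-49.  44.  34.  33. 137.  49.]
regrasp [ 0.497 -0.155  0.214] [-135.     0.  -171.3] [ -9.  -8. 108. -46.  71. -95.]
regrasp far [ 0.486 -0.085  0.285] [-135.     0.  -171.3] [ -0. -13. 105. -45.  82. -95.]
regr lift [ 0.491 -0.12   0.32 ] [-135.     0.  -171.3] [  -4.  -14.  102.  -44.   82. -101.]
hold [0.547 0.311 0.28 ] [180.    0.  -16.7] [ 26.  10.  78.  -0.  92. 133.]
hold up [0.547 0.311 0.413] [180.    0.  -16.7] [ 26.  10.  65.  -0. 106. 133.]
2.7167 [ -3.   2.  76.  -0. 102.  84.]
```

View pics/w1.png

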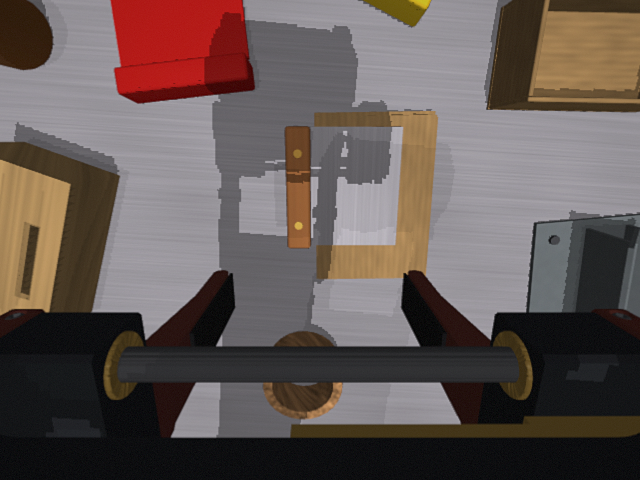

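The wrist view shows the scraper handle between (298,127) and (299,247), with the blade to its right between (313,126) and (400,245). The red decoy is well clear at the upper left. I'll measure the handle from this view.

```bash
python3 - <<'E'
from h import *
s=pickle.load(open("w1.pkl","rb"));f=s["frame"]
hsv=cv2.cvtColor(f,cv2.COLOR_RGB2HSV).astype(int);H,S,V=hsv[...,0],hsv[...,1],hsv[...,2]
roi=np.zeros(H.shape,bool);roi[115:260,278:314]=1
print("handle",rect(s,(S>165)&(H<16)&roi,.034,(298,230)), hsv[200,298],hsv[140,298])
print("corners table of handle", plane(s,[(285,127),(310,127),(289,247),(311,247)],.034).round(4).tolist())
print("blade edge", plane(s,[(403,127),(396,245)],.019).round(4).tolist())
t=pickle.load(open("s0.pkl","rb"))["top"]
print("top cam corners",plane(t,[(302.5,205.5),(313,205),(305,257.5),(315.5,257)],.034).round(4).tolist())
E
```

```text
Traceback (most recent call last):
  File "h.py", line 16, in rect
    c=max(cs,key=cv2.contourArea) if seed is None else min(cs,key=lambda c:-cv2.pointPolygonTest(c,seed,True))
                                                       ~~~^^^^^^^^^^^^^^^^^^^^^^^^^^^^^^^^^^^^^^^^^^^^^^^^^^^^
ValueError: min() iterable argument is empty
```

```bash
python3 - <<'E'
from h import *
s=pickle.load(open("w1.pkl","rb"));f=s["frame"]
hsv=cv2.cvtColor(f,cv2.COLOR_RGB2HSV).astype(int);H,S,V=hsv[...,0],hsv[...,1],hsv[...,2]
print(hsv[200,298],hsv[140,298],hsv[240,298],hsv[265,350])
roi=np.zeros(H.shape,bool);roi[115:260,278:314]=1
m=cv2.morphologyEx(((S>90)&(H<20)&roi).astype(np.uint8),cv2.MORPH_CLOSE,np.ones((7,7)))
print("handle",rect(s,m,.034,(298,230)))
print("corners table of handle", plane(s,[(285,127),(310,127),(289,247),(311,247)],.034).round(4).tolist())
print("blade edge", plane(s,[(403,127),(396,245)],.019).round(4).tolist())
t=pickle.load(open("s0.pkl","rb"))["top"]
print("top cam corners",plane(t,[(302.5,205.5),(313,205),(305,257.5),(315.5,257)],.034).round(4).tolist())
E
```

```text
[ 13 162 151] [ 13 161 106] [ 13 158 158] [ 17 124 164]
handle [ 609.1   25.5  118.    23.1    3.7 2724. ]
corners table of handle [[0.6664, 0.04, 0.034], [0.6678, 0.0168, 0.034], [0.5496, 0.0318, 0.034], [0.551, 0.0093, 0.034]]
blade edge [[0.674, -0.0732, 0.019], [0.5541, -0.0813, 0.019]]
top cam corners [[0.6668, 0.0407, 0.034], [0.6681, 0.0165, 0.034], [0.547, 0.0338, 0.034], [0.5483, 0.0098, 0.034]]
```

```bash
python3 - <<'E'
from h import *
from station import r
a=np.radians(93.8);xs=np.array([np.cos(a),np.sin(a),0]);dn=np.array([0,0,-1.])
g=np.array([.608,.0252,0])
r.reach(*pose(g+[0,0,.10],dn,-xs))
p=pose(g+[0,0,.0405],dn,-xs);r.servo_line(p[0],speed=.08)
st=r.sense();print(st["tcp_pos"].round(4),p[0].round(4),st["orientation"].round(2),st["contact_force"].round(1))
z=st["tcp_pos"][2]-.182;print("tip z",z)
r.grab(60);st=r.sense();print(st["opening"],st["gripper_force"],st["contact_force"].round(1),st["tcp_pos"].round(4))
if abs(st["opening"]-.024)<.003:
    r.servo_line(p[0]+[0,0,.12],speed=.06)
    st=r.sense();print(st["opening"],st["gripper_force"],st["contact_force"].round(1),st["torque"].round(2),st["clock"])
    s=r.snapshot("wrist");cv2.imwrite("pics/w2.png",s["frame"][:,:,::-1])
    s=r.snapshot("scene");cv2.imwrite("pics/sc2.png",s["frame"][150:350,180:440,::-1].repeat(3,0).repeat(3,1)[:600,:780])
E
```

```text
[0.6082 0.0252 0.2037] [0.608  0.0252 0.2035] [ 1.8e+02 -3.0e-02  3.8e+00] [0.5 0.7 0.1]
tip z 0.021679471261293687
0.023332503841593705 59.99301731586456 [0.7 0.  0.4] [0.608  0.0252 0.2035]
0.023945476891315775 59.99227523803711 [-0.4  0.2 -3.3] [ 0.14  0.05 -0.01] 7.3333
```

View pics/sc2.png

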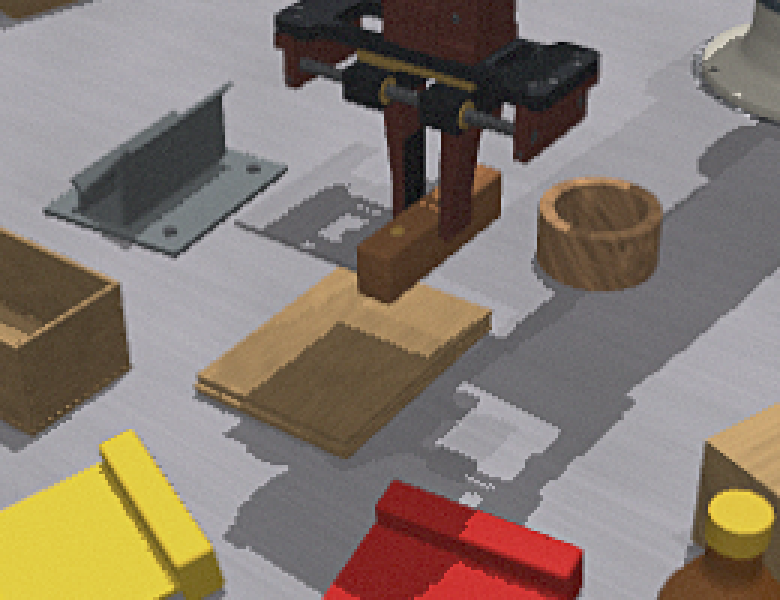

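The scraper is lifted level, with an opening of 24 mm and a weight of 3.3 N. Its handle is at crop (430,240), and the stack below is empty. Next I'll carry it to the rest.

```bash
python3 - <<'E'
from h import *
from station import r
st=r.sense();r.servo_line(st["tcp_pos"]+[0,0,.08],speed=.15)
gz=.0235
r.reach(*place_pose(-1,gz,up=.05,off=.11))
p=place_pose(-1,gz,up=.008,off=.012);r.servo_line(*p,speed=.12)
st=r.sense();f0=st["contact_force"];print(st["clock"],np.abs(st["tcp_pos"]-p[0]).max().round(4),f0.round(1),st["opening"])
for n in("scene","top","wrist"):
    s=r.snapshot(n);pickle.dump(s,open(f"p3{n}.pkl","wb"))
s=pickle.load(open("p3scene.pkl","rb"));a=cv2.resize(s["frame"][130:280,140:320],None,fx=2.2,fy=2.2)
b=pickle.load(open("p3top.pkl","rb"))["frame"];b=cv2.resize(b[210:330,380:520],(385,330))
cv2.imwrite("pics/p3.png",np.hstack([a,b])[:,:,::-1])
E
```

```text
10.5167 0.0012 [-0.1 -0.7 -2.8] 0.02365228099538239
```

View pics/p3.png

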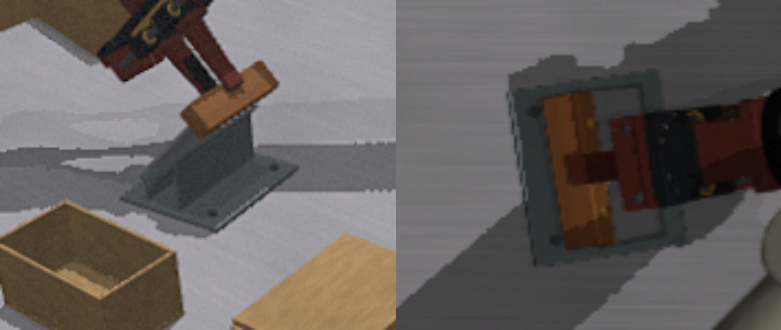

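The scraper hangs parallel to the slope and just above it, with its handle at the top (left panel (235,95)). It is centred over the rest in the top view. Now I'll lower it until it touches and release it.

```bash
python3 - <<'E'
from h import *
from station import r
gz=.0235;f0=r.sense()["contact_force"]
for off in np.arange(.009,-.0045,-.0015):
    r.servo_line(*place_pose(-1,gz,up=.005,off=off),speed=.03)
    f=r.sense()["contact_force"]-f0
    print(round(off,4),f.round(1))
    if np.linalg.norm(f)>4:break
r.let_go();r.wait(.3)
st=r.sense();print(st["opening"],st["contact_force"].round(1),st["clock"])
r.servo_line(*place_pose(-1,gz,up=.005,off=off+.10),speed=.12);r.wait(.2)
for n in("scene","top","wrist"):
    s=r.snapshot(n);pickle.dump(s,open(f"p4{n}.pkl","wb"))
s=pickle.load(open("p4scene.pkl","rb"));a=cv2.resize(s["frame"][130:280,140:320],None,fx=2.2,fy=2.2)
b=pickle.load(open("p4wrist.pkl","rb"))["frame"];b=cv2.resize(b,(400,330))
cv2.imwrite("pics/p4.png",np.hstack([a,b])[:,:,::-1])
E
```

```text
0.009 [-0.5 -1.2  0.5]
0.0075 [-1.5 -1.8 -0.4]
0.006 [-0.5 -0.1  0.7]
0.0045 [-0.6 -0.2  0.2]
0.003 [-1.6 -0.8  0.7]
0.0015 [-0.2 -1.7  2.4]
0.0 [-0.4 -5.6  6.4]
0.08793466560405645 [-0.1  0.  -0.1] 13.8417
```

View pics/p4.png

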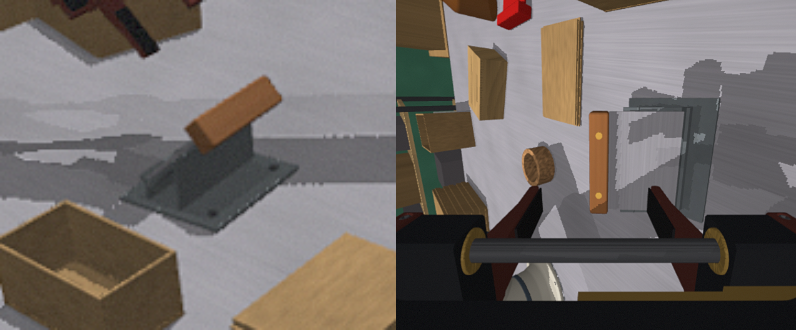

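The scraper lies on the rest with its handle at the top (right panel (598,160)) and the blade down to the lip. I'll measure its exact position by casting rays onto the handle's upper-face plane.

```bash
python3 - <<'E'
from h import *
from station import r
s=pickle.load(open("p4wrist.pkl","rb"));f=s["frame"]
hsv=cv2.cvtColor(f,cv2.COLOR_RGB2HSV).astype(int);H,S,V=hsv[...,0],hsv[...,1],hsv[...,2]
roi=np.zeros(H.shape,bool);roi[145:325,295:350]=1
m=cv2.morphologyEx(((S>90)&(H<22)&roi).astype(np.uint8),cv2.MORPH_CLOSE,np.ones((9,9)))
m=cv2.morphologyEx(m,cv2.MORPH_OPEN,np.ones((3,3)))
c=max(cv2.findContours(m,cv2.RETR_EXTERNAL,cv2.CHAIN_APPROX_NONE)[0],key=cv2.contourArea).reshape(-1,2)
# camera and rays in slope frame: origin corner, u up-slope, v=rest y, n normal
Rr=REST[:3,:3];B=Rr@np.array([[c45,0,-c45],[0,1,0],[c45,0,c45]])
o=REST[:3,3]+Rr@np.array([-.03,0,.025])
u=cv2.undistortPoints(c.astype(float).reshape(-1,1,2),K(s),np.array(s["dist_coeffs"])).reshape(-1,2)
R,t=np.array(s["R"]),np.array(s["t"]).ravel()
cc=B.T@(-R.T@t-o);d=np.c_[u,np.ones(len(u))]@R@B
P=cc+d*((.019-cc[2])/d[:,2:]);P=P[:,:2]*1000
print(cv2.minAreaRect(P.astype(np.float32)),"u",P[:,0].min(),P[:,0].max(),"v",P[:,1].min(),P[:,1].max())
E
```

```text
((102.81111907958984, -1.7516632080078125), (23.106735229492188, 118.67190551757812), 0.0006388965994119644) u 91.25766243805099 114.36480927469488 v -61.087532362576496 57.5843199341958
```

```bash
python3 - <<'E'
from h import *
from station import r
Rr=REST[:3,:3];dn=np.array([0,0,-1.])
w=pose(Rr@np.array([.03,0,.27])+REST[:3,3],dn,Rr[:,0])
r.reach(*w)
r.reach(*regrasp_pose(-1,back=.10,dy=-.001))
p=regrasp_pose(-1,back=.0,dy=-.001);r.servo_line(*p,speed=.1)
st=r.sense();print(st["clock"],(st["tcp_pos"]-p[0]).round(4),st["contact_force"].round(1),st["joints"].round(0))
r.grab(60);st=r.sense();print(st["opening"],st["gripper_force"],st["contact_force"].round(1),st["clock"])
if abs(st["opening"]-.034)<.003:
    r.servo_line(*regrasp_pose(-1,dy=-.001,up=.01,off=.02),speed=.06)
    r.servo_line(*regrasp_pose(-1,dy=-.001,up=.05,off=.10),speed=.12)
    st=r.sense();print(st["opening"],st["gripper_force"],st["contact_force"].round(1),st["clock"])
E
```

```text
19.725 [0.0002 0.0002 0.0006] [-0.2  0.5  0.9] [ -9.  -8. 108. -46.  71. -95.]
0.034181190601459514 59.99848544597626 [-1.3  1.4  0.2] 20.6
0.03393296993413139 59.99683499336243 [-0.4  0.5 -4. ] 22.0167
```

```bash
python3 - <<'E'
from h import *
from station import r
Rr=REST[:3,:3];dn=np.array([0,0,-1.])
r.reach(*pose(Rr@np.array([.08,0,.27])+REST[:3,3],dn,Rr[:,0]))
r.reach(*hold_pose(1,.26))
p=hold_pose(1,.20);r.servo_line(*p,speed=.12)
st=r.sense();print(st["clock"],(st["tcp_pos"]-p[0]).round(4),st["orientation"].round(2),st["contact_force"].round(1),st["torque"].round(2))
for n in("scene","top","wrist"):
    s=r.snapshot(n);pickle.dump(s,open(f"p5{n}.pkl","wb"))
s=pickle.load(open("p5scene.pkl","rb"));a=cv2.resize(s["frame"][190:380,360:560],None,fx=2,fy=2)
b=pickle.load(open("p5wrist.pkl","rb"))["frame"];b=cv2.resize(b[80:400,160:460],None,fx=380/320,fy=380/320)
cv2.imwrite("pics/p5.png",np.hstack([a,b])[:,:,::-1])
E
```

```text
25.3667 [ 0.0001 -0.0002  0.0007] [1.7997e+02 3.0000e-02 1.6328e+02] [ 0.7 -0.5 -3.5] [ 0.03 -0.14 -0.05]
```

View pics/p5.png

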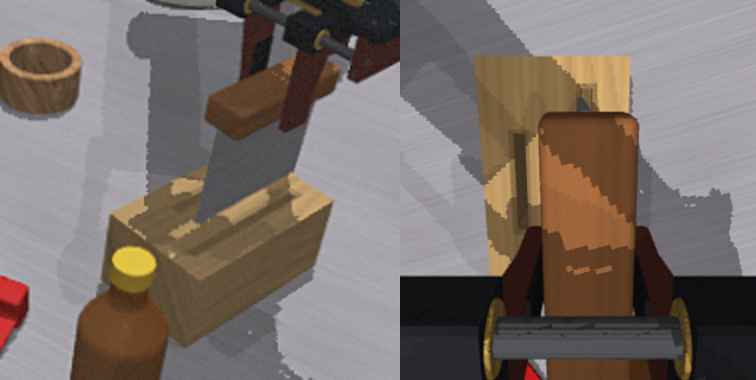

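The left panel shows the blade upright above the long slot, with its lower corners at crop (197,222) and (293,175). I'll check that against predicted pixels.

```bash
python3 - <<'E'
from h import *
H=lambda x,y,z:HOLD[:3,:3]@np.array([x,y,z])+HOLD[:3,3]
s=pickle.load(open("p5scene.pkl","rb"));w=pickle.load(open("p5wrist.pkl","rb"))
P=[H(.022,-.06,.0987),H(.022,.06,.0987),H(.022,-.06,.188),H(.022,.06,.188)]
L=[H(.05,-.085,.075),H(.05,.085,.075),H(-.05,-.085,.075),H(-.05,.085,.075),H(.022,-.065,.075),H(.022,.065,.075),H(-.024,.035,.075),H(-.024,-.035,.075)]
p1=proj(s,P);l1=proj(s,L);l2=proj(w,L);print("blade scene",p1.round(1).tolist());print("wrist L",l2.round(0).tolist())
def draw(f,pts,col,o,k):
    im=cv2.resize(f[o[1]:o[3],o[0]:o[2]],None,fx=k,fy=k)
    for pt,c in zip(pts,col): cv2.drawMarker(im,tuple(int(v) for v in (pt-[o[0],o[1]]+.5)*k),c,cv2.MARKER_CROSS,9,1)
    return im
r_,g=(255,0,0),(0,255,0)
a=draw(s["frame"],np.r_[p1,l1],[r_]*4+[g]*8,(400,210,530,370),3.5)
b=draw(w["frame"],l2,[g]*8,(200,110,380,300),560/190*1.0)[:560]
h=min(a.shape[0],b.shape[0]);im=np.hstack([a[:h],b[:h,:340]]) 
print(im.shape);cv2.imwrite("pics/p6.png",im[:,:800,::-1])
E
```

```text
blade scene [[460.1, 302.0], [508.2, 275.1], [469.5, 255.3], [519.5, 230.4]]
wrist L [[348.0, 325.0], [354.0, 126.0], [237.0, 325.0], [222.0, 126.0], [317.0, 305.0], [317.0, 153.0], [260.0, 192.0], [264.0, 273.0]]
(560, 795, 3)
```

View pics/p6.png

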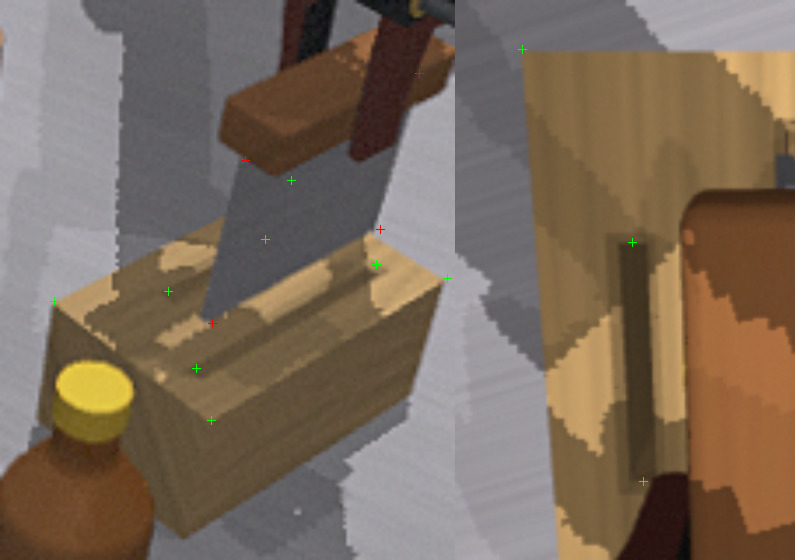

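The block markers fit within a pixel, but the blade corners sit about 3 px left of predicted in the scene view. I'll fit the blade edges numerically before inserting.

```bash
python3 - <<'E'
from h import *
H=lambda x,y,z:HOLD[:3,:3]@np.array([x,y,z])+HOLD[:3,3]
s=pickle.load(open("p5scene.pkl","rb"));w=pickle.load(open("p5wrist.pkl","rb"))
hs=cv2.cvtColor(s["frame"],cv2.COLOR_RGB2HSV).astype(int)
roi=np.zeros(hs.shape[:2],bool);roi[240:305,452:516]=1
m=((hs[...,1]<45)&roi).astype(np.uint8);m=cv2.morphologyEx(m,cv2.MORPH_OPEN,np.ones((3,3)))
c=max(cv2.findContours(m,cv2.RETR_EXTERNAL,cv2.CHAIN_APPROX_NONE)[0],key=cv2.contourArea)
for y in range(246,304,4):
    x=np.where(m[y])[0];print(y,(x.min(),x.max()) if len(x) else None,end="; ")
print();print("poly",cv2.approxPolyDP(c,2.5,True).reshape(-1,2).tolist())
print("pred wrist: blade corner",proj(w,[H(.022,.06,.0987),H(.020,.06,.0987),H(.024,.06,.0987),H(.022,.06,.15),H(.018,.065,.075),H(.026,.065,.075)]).round(1).tolist())
hw=cv2.cvtColor(w["frame"],cv2.COLOR_RGB2HSV)
for y in range(140,176,3): print(y,[f"{int(a)}/{int(b)}" for a,b in hw[y,302:332:2,1:]])
E
```

```text
246 (np.int64(452), np.int64(462)); 250 (np.int64(452), np.int64(515)); 254 (np.int64(452), np.int64(515)); 258 (np.int64(452), np.int64(515)); 262 (np.int64(452), np.int64(515)); 266 (np.int64(452), np.int64(515)); 270 (np.int64(452), np.int64(515)); 274 (np.int64(452), np.int64(515)); 278 (np.int64(463), np.int64(515)); 282 (np.int64(462), np.int64(494)); 286 (np.int64(461), np.int64(486)); 290 (np.int64(460), np.int64(479)); 294 (np.int64(459), np.int64(471)); 298 (np.int64(458), np.int64(465)); 302 None; 
poly [[452, 240], [452, 275], [465, 272], [458, 301], [505, 275], [515, 281], [515, 250], [504, 256], [496, 251], [476, 260], [461, 249], [463, 240]]
pred wrist: blade corner [[316.9, 161.5], [314.1, 161.5], [319.7, 161.5], [316.8, 166.7], [311.7, 153.2], [322.0, 153.2]]
140 ['119/190', '121/200', '121/208', '119/210', '120/218', '119/221', '122/207', '121/202', '121/201', '120/199', '121/194', '121/207', '123/208', '120/218', '122/211']
143 ['118/119', '122/182', '122/199', '121/208', '120/219', '121/220', '119/207', '121/202', '121/202', '121/200', '119/195', '121/207', '119/2
[... 977 characters left out ...]
 '122/113', '119/154', '122/149', '119/204', '122/221', '119/213']
164 ['123/129', '122/125', '121/124', '95/94', '19/66', '15/67', '19/66', '118/115', '125/124', '124/113', '122/155', '121/148', '121/190', '121/222', '121/213']
167 ['124/130', '121/124', '122/113', '108/92', '12/64', '12/65', '12/64', '15/66', '114/112', '123/116', '118/99', '117/139', '121/187', '121/221', '120/215']
170 ['120/130', '123/112', '122/113', '110/95', '16/62', '8/63', '8/63', '12/64', '8/64', '114/112', '121/103', '120/102', '122/128', '121/223', '120/214']
173 ['120/113', '121/112', '115/113', '107/93', '13/59', '12/87', '19/96', '11/95', '16/95', '16/93', '124/103', '120/98', '122/117', '120/208', '120/215']
```

The wrist view shows the slot mouth exactly where predicted (columns 308–325, centre 316.5). The blade's lower corner is at column 312, so the blade hangs about 2° tilted, with its edge about 3.5 mm to −x. I'll tilt the tool to compensate and re-check.

```bash
cat >> h.py <<'E'
def hold_t(z,deg,dx=0.,dy=0.):
    a=np.radians(deg);R=HOLD[:3,:3]
    return pose(R@np.array([.022+dx,dy,z])+HOLD[:3,3],R@np.array([np.sin(a),0,-np.cos(a)]),R@np.array([np.cos(a),0,np.sin(a)]))
E
python3 - <<'E'
from h import *
from station import r
H=lambda x,y,z:HOLD[:3,:3]@np.array([x,y,z])+HOLD[:3,3]
r.servo_line(*hold_t(.196,2.1,dy=.0015),speed=.03);r.wait(.3)
w=r.snapshot("wrist");s=r.snapshot("scene");print(r.sense()["clock"])
hs=cv2.cvtColor(s["frame"],cv2.COLOR_RGB2HSV).astype(int)
roi=np.zeros(hs.shape[:2],bool);roi[240:308,452:520]=1
m=((hs[...,1]<45)&roi).astype(np.uint8);m=cv2.morphologyEx(m,cv2.MORPH_OPEN,np.ones((3,3)))
c=max(cv2.findContours(m,cv2.RETR_EXTERNAL,cv2.CHAIN_APPROX_NONE)[0],key=cv2.contourArea)
print("poly",cv2.approxPolyDP(c,2.5,True).reshape(-1,2).tolist())
print("pred scene",proj(s,[H(.022,-.06,.0945),H(.022,.06,.0945)]).round(1).tolist())
print("pred wrist",proj(w,[H(.020,.06,.0945),H(.024,.06,.0945),H(.022,.06,.15),H(.018,.065,.075),H(.026,.065,.075)]).round(1).tolist())
hw=cv2.cvtColor(w["frame"],cv2.COLOR_RGB2HSV)
for y in range(143,182,3): print(y,[f"{int(a)}/{int(b)}" for a,b in hw[y,298:332:2,1:]])
E
```

```text
26.3167
poly [[452, 240], [452, 275], [466, 271], [460, 304], [507, 278], [519, 283], [519, 243], [515, 244], [509, 256], [501, 258], [497, 253], [479, 263], [462, 252], [464, 240]]
pred scene [[459.7, 304.1], [507.7, 277.1]]
pred wrist [[309.3, 164.7], [314.9, 164.7], [314.2, 171.2], [306.3, 156.4], [316.8, 156.4]]
143 ['122/195', '121/209', '122/207', '122/216', '121/220', '119/210', '120/200', '121/201', '121/201', '121/191', '122/203', '122/207', '119/214', '120/216', '121/206', '121/201', '122/197']
146 ['121/190', '120/194', '121/207', '120/218', '121/220', '121/213', '121/201', '120/200', '120/202', '122/190', '120/204', '119/207', '121/215', '120/217', '121/207', '121/204', '120/200']
149 ['122/190', '121/190', '122/207', '121/217', '121/220', '121/212', '118/203', '123/204', '122/203', '120/193', '123/203', '121/207', '119/214', '119/218', '119/207', '120/204', '121/201']
152 ['121/192', '121/189', '119/207', '121/217', '119/220', '122/214', '122/205', '119/205', '122/205', '122/193', '121/186', '120/197', '119/216', '121/217', '121/209', '122/203', '123/201']
155 ['121/181'
[... 941 characters left out ...]
, '119/111', '123/108', '129/91', '123/116', '108/120', '18/69', '4/62', '8/64', '7/76', '7/75', '117/137', '121/210', '119/219', '121/210', '121/208', '121/205']
173 ['121/110', '123/110', '124/105', '126/89', '121/112', '109/110', '17/59', '15/87', '11/94', '11/93', '14/129', '17/134', '120/197', '118/218', '120/210', '119/210', '121/205']
176 ['158/63', '155/64', '155/64', '162/63', '167/61', '170/60', '167/61', '155/61', '162/60', '163/58', '177/59', '157/60', '174/66', '165/68', '155/69', '170/69', '159/69']
179 ['159/77', '162/74', '169/77', '169/77', '161/79', '167/78', '156/80', '161/79', '159/80', '161/108', '163/116', '160/116', '163/114', '167/93', '159/104', '161/109', '163/111']
```

Both views now agree with the prediction within about 1 px. I'll insert with force monitoring.

```bash
python3 - <<'E'
from h import *
from station import r
f0=r.sense()["contact_force"]
for z in list(np.arange(.186,.121,-.008))+list(np.arange(.1205,.1125,-.001)):
    p=hold_t(z,2.1,dy=.0015);r.servo_line(*p,speed=.04)
    st=r.sense();f=st["contact_force"]-f0;print(round(z,4),f.round(1),(st["tcp_pos"]-p[0]).round(4)[2])
    if np.linalg.norm(f[:2])>15 or f[2]>12:break
print(st["clock"],st["opening"],st["torque"].round(2))
E
```

```text
0.186 [-0.7 -0.4  0.6] -0.0008
0.178 [-1.  -0.1  0.2] -0.0006
0.17 [-0.7 -0.5  0.5] -0.0006
0.162 [-0.9  0.2  0.4] -0.0006
0.154 [-2.2 -1.   0.4] -0.0006
0.146 [-0.1 -0.1 -0. ] -0.0006
0.138 [-0.8 -0.   0.3] -0.0006
0.13 [-1.1 -0.8  1.4] -0.0006
0.122 [-0.3 -0.6  1.8] -0.0006
0.1205 [-1.5 -0.5  0. ] 0.0
0.1195 [-0.1 -0.2  0.4] -0.0001
0.1185 [-0.1 -0.1  0.5] -0.0001
0.1175 [-0.6 -0.2  1.2] 0.0003
0.1165 [-1.7 -1.   7.4] 0.0012
0.1155 [-4.3 -2.3 12.2] 0.0022
31.0167 0.03374256448883549 [-0.44  0.45 -0.06]
```

```bash
python3 - <<'E'
from h import *
from station import r
r.wait(.3);r.servo_line(*hold_t(.1165,2.1,dy=.0015),speed=.03);r.wait(.3);print(r.sense()["gripper_force"])
r.let_go();r.wait(.3)
r.servo_line(*hold_t(.26,2.1,dy=.0015),speed=.12);r.wait(.5)
st=r.sense();print(st["clock"],st["contact_force"].round(1))
for n in("scene","wrist"):
    s=r.snapshot(n);pickle.dump(s,open(f"p7{n}.pkl","wb"))
a=pickle.load(open("p7scene.pkl","rb"))["frame"][190:380,340:560];b=cv2.resize(pickle.load(open("p7wrist.pkl","rb"))["frame"][60:400,160:460],(335,380))
cv2.imwrite("pics/p7.png",np.hstack([cv2.resize(a,None,fx=2,fy=2),b])[:,:,::-1])
E
```

```text
59.99930799007416
34.9667 [-0.2  0.4  0.5]
```

View pics/p7.png

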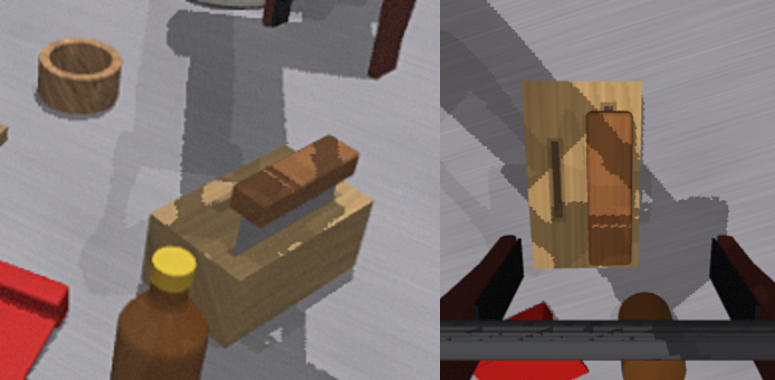

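The scraper stands in the long slot with its handle at right panel (610,188), and the gripper is clear. One numeric check of centre and height before handing in.

```bash
python3 - <<'E'
from h import *
w=pickle.load(open("p7wrist.pkl","rb"));hw=cv2.cvtColor(w["frame"],cv2.COLOR_RGB2HSV).astype(int)
roi=np.zeros(hw.shape[:2],bool);roi[150:305,285:345]=1
m=cv2.morphologyEx(((hw[...,1]>145)&(hw[...,0]<16)&roi).astype(np.uint8),cv2.MORPH_CLOSE,np.ones((7,7)))
q=rect(w,m,.129);print(q, "holder coords mm",(HOLD[:3,:3].T@(np.r_[q[:2],0]-HOLD[:3,3]*1000)).round(1))
H=lambda x,y,z:HOLD[:3,:3]@np.array([x,y,z])+HOLD[:3,3]
s=pickle.load(open("p7scene.pkl","rb"))
print("pred scene, in p7 px",((proj(s,[H(.039,-.06,.105),H(.039,-.06,.129),H(.039,.06,.129),H(.024,-.06,.075)])-[340,190])*2).round(0).tolist())
E
```

```text
[ 544.1  311.5  119.3   33.4  -16.9 5254.5] holder coords mm [22.   2.9  0. ]
pred scene, in p7 px [[258.0, 229.0], [263.0, 205.0], [360.0, 151.0], [237.0, 248.0]]
```

```bash
python3 -c "
from station import r
print(r.hand_in())"
```

```text
the job is handed in; nothing more can be done
None
```

The scraper was laid on the rest, regripped, slid fully home in the long slot and released, and the job is handed in at about 35 s; the final check put it on the slot's middle line and about 3 mm off centre lengthwise, and the judge's verdict was not shown.

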